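Drop the drilling template onto its locating pin

TASK

Pick up the drilling template by its black grip, lay it on the grey fixture with its long edge against the fence, riding on the locating pin, and slide it gently along the fence, without forcing it, until its hole drops over the pin. Leave it flat on the bed with the pin in the hole and its long edge along the fence, let go of it, and leave the other things where they are.

Things in the scene. Friction and masses are not known exactly. Their poses are not given: they have to be found in the camera images.
- fixture: fixed drilling fixture: grey bed 120 (x) x 210 (y) x 16 mm high, with an aluminium fence 210 mm long and 15 mm thick along its far (+x) long side, fence top at z = 35 mm. Origin at the centre of the bed's underside; x towards the fence, y along it, z up. Bed top at z = 16 mm, fence's inner face at x = +45 mm
- slot_mid (a point): middle of the dark slot in the bed's top, at fixture x = 5, y = 20, z = 16 mm; axes as the fixture's. A 10 mm steel locating pin, 7 mm high with a 1.5 mm chamfer, is clamped rigidly on the slot's line, anywhere within 20 mm of this point along y: its place is not measured and has to be seen or felt for. With the template against the fence, its hole lies on this line
- template_grip (a point): centre of the black bar grip (16 mm in x, 44 in y, 46 high) on the loose drilling template, an aluminium plate 80 (x) x 130 (y) x 8 mm, 0.2 to 0.42 kg. 31 mm above the plate's underside, on its middle line, 12 mm to -y of its centre. Pinch it from above across its 16 mm. x across the plate, y along it (at the start within 0.5 rad of world +y), z up
- template_hole (a point): centre, at the plate's underside, of the template's one through hole, 13 mm in diameter, on the middle line 40 mm from each long edge, 47 mm to +y of the grip's centre; axes as the grip's. 16 mm above the fixture's underside when seated, 23 mm when riding level on the pin. The six small brass bushes are no holes
- tape_ring: bystander: small roll of cream tape lying flat, 56 mm across, 13 mm high; origin at the centre of its underside
- dye_jar: bystander: little blue jar with a white cap, 38 mm across, 34 mm high; origin at the centre of its underside
- small_carton: bystander: little white carton, 34 x 34 x 30 mm; origin at the centre of its underside
- template: the whole template; origin at the centre of the plate's underside, axes as the grip's
There are look-alikes about, which are no part of the job. Several things look just like the fixture: the one meant starts farthest to the robot's left.

How it is judged:
On the way:
1. the template lies on the fixture with its long edge within about 4 mm of the fence, raised on the pin (x of template_hole in the frame of fixture between 0.0005 and 0.009 m and y of template_hole in the frame of fixture between -0.03 and 0.08 m and z of template_hole in the frame of fixture between 0.0185 and 0.029 m and angle between the y axis of template_hole and the y axis of fixture, either way round below 0.08 rad and angle between template_hole's own z axis and vertical below 0.15 rad and contact force between template and fixture above 0.2 N), for 0.2 s.
At the end, for the whole second after the job is handed in: The template lies flat on the bed with the pin in its hole: the hole's centre within 3 mm of the pin slot's line and between y = -4 and 44 mm along it, the plate's underside within 2 mm of the bed, tilted under 0.03 rad, its long edge within 0.06 rad of the fence's direction, at rest and released (x of template_hole in the frame of fixture between 0.002 and 0.008 m and y of template_hole in the frame of fixture between -0.004 and 0.044 m and z of template_hole in the frame of fixture between 0.0135 and 0.018 m and angle between template_hole's own z axis and vertical below 0.03 rad and angle between the y axis of template_hole and the y axis of fixture, either way round below 0.06 rad and linear speed of template below 0.01 m/s and angular speed of template below 0.1 rad/s); the robot touches nothing.
It fails at once if the template is forced against the fixture, its fence or its pin with more than 40 N (contact force between template and fixture above 40 N).
It fails at once if the robot presses on the fixture itself with more than 15 N (contact force between any of the fingers, the arm and fixture above 15 N).
It fails at once if a bystander is moved more than 20 mm (distance of any of tape_ring, dye_jar, small_carton from where it was at the start of the episode above 0.02 m).
It also fails if it takes over 72 s, if anything falls off the work surface, if the arm or the gripper's body presses on something with over 40 N, if the wrist force passes 120 N, or if a joint passes its speed limit or range.

ROBOT

A 6-joint arm with a two-finger parallel gripper is mounted at the origin on a cart in front of the work surface, level with it; the furniture and walls round the work are solid. World frame = base frame: x ahead of the robot, y to its left, z up, the work surface at z = 0. Lengths are in m, angles in rad, forces in N, time in s.
With the tool pointing down it reaches from about 0.35 to 0.975 m from the base axis. Payload 7.1 kg.
Tool frame: the origin (TCP) lies midway between the tips of the shut fingers; the grasp point (between the pads) lies 19 mm behind it; z points along the fingers, y is the direction in which the jaws open and shut (so a half turn about z gives the same grasp; the last joint's range is limited). The gripper opens to 88 mm and grips with 3 to 60 N. Pads are 20 mm wide; open, the fingers measure 115 mm over their backs; the gripper's body (75 mm by 178 mm) begins 61 mm behind the grasp point.
Start: joints at [1.161, 0.423, 1.63, -0, 1.089, -0.019], TCP at [0.238, 0.578, 0.223] pointing down, gripper open.
Joint ranges: [-3, 3], [-0.9, 2.11], [0.09, 2.58], [-1.31, 4.45], [0.11, 2.69], [-2.54, 2.54]. Speed limits (rad/s): [2.39, 2.39, 3.01, 3.14, 3.14, 3.14].

INTERFACE

Orientations are given as a unit quaternion [x, y, z, w].
In Python, from bench import observe, snapshot, calibration, order gives the robot as it stands.
- The arm moves only by the shell command python3 -m pendant 'ROWS' [FORCE]. ROWS is JSON, a list that holds one entry, the list of rows, each a list of 5 numbers: the finger opening in m, from 0 to 0.0878, then the shift along the tool's x, y, z in m, then the turn about the tool's z in rad. In form: [[[jaw, x, y, z, turn], ...]]. A call has 1 to 10 rows; each row is the pose to reach, as a shift and turn from the pose commanded when the call began, along the tool's axes at that moment; what a row does not reach only later rows make up. A row lasts 1/8 s, in which the tool goes at most 62.5 mm and 10.7 degrees, less where a joint would pass 70% of its speed; a pose out of reach is approached as far as the arm can. A call with a gripper value outside its range is refused whole. The fingers move at their own pace and stop on an object; FORCE is the grip in N (left out, the last holds). Time passes only in rows, so rows that repeat a pose let the fingers close. It gives the time, the measured TCP pose, the force and the opening at its end, in the units of the state.
- observe(): the state, without advancing time (a new reading comes with each control period).
- snapshot(name): name is "scene" or "top"; returns the picture (480x640x3 uint8, blue, green, red); there is no depth.
- calibration(name): a dict with "fx", "fy", "cx", "cy" (pixels), "dist" ([k1, k2, p1, p2, k3] as OpenCV has them; the pictures are not rectified), "world_to_cam" (4x4, takes a point from world to camera coordinates). Camera axes: x right, y down, z forward; pixel columns grow to the right and rows downward; lengths in m; the calibration is good to about 2 mm. A picture is of the moment at which its call begins. calibration takes no time and is no camera call.
- order.close_job(): hands the job in, once; it reports no verdict.
The state is a dict: "time_s": time; "q": joint angles; "joint_vel": joint speeds; "effort": joint torques, N m; "ee_pos": TCP position; "eef_rot": TCP orientation; "ft_force": force on the tool from outside, world axes, zero at the start; "moment": the same for the moment, N m; "grip_width": opening from 0.0 (shut) to 1.0 (fully open).
Only numpy, scipy, OpenCV 4.12 (cv2) and the standard library are available. Lean on these libraries where they do the work, as an engineer would, in place of code of your own. Each camera call takes 0.05 s, during which the arm holds its last target.

## Working session

There is one attempt and no reset: what is moved stays moved. The work goes in short steps, Python scripts to look and compute and a shell command to move; the robot and the scene stay as the last step left them, time stands still between calls to the robot, and variables do not carry over. Pictures are saved under pics/ and viewed, and the job is handed in when it is done.

```bash
mkdir -p pics; ls
python3 - <<'E'
from bench import observe,snapshot,calibration
import cv2,json
s=observe();print(s)
for n in("scene","top"):
    cv2.imwrite(f"pics/{n}0.png",snapshot(n)); print(n,calibration(n))
E
```

```text
pics
{'time_s': 0.0, 'q': array([ 1.16101532e+00,  4.23805644e-01,  1.63068231e+00,  2.37394758e-05,
        1.08859389e+00, -1.89786681e-02]), 'joint_vel': array([-7.46967282e-04, -1.39418747e-03,  4.73530163e-05, -5.83129849e-05,
       -1.87392183e-04, -2.42460104e-05]), 'effort': array([ 7.98528963e-04, -5.44643354e+01, -2.73659420e+01,  6.44105324e-02,
        2.29882932e-02, -1.49549810e-04]), 'ee_pos': array([0.23782029, 0.57739034, 0.22192669]), 'eef_rot': array([ 1.94165438e-01,  9.80968515e-01, -7.25316631e-04, -1.68678448e-04]), 'ft_force': array([-0.64987433, -0.21033955, -0.18829199]), 'moment': array([ 0.0076857 , -0.00364695, -0.02853875]), 'grip_width': 1.000272815176792}
scene {'fx': 571.9605166047367, 'fy': 571.9605166047367, 'cx': 334.8014992617666, 'cy': 236.50249003416207, 'dist': array([-0.07674904,  0.        ,  0.        ,  0.        ,  0.        ]), 'world_to_cam': array([[ 0.71735809, -0.69666229,  0.00768249, -0.35636757],
       [-0.29311117, -0.31178549, -0.90381173,  0.22114992],
       [ 0.63204685,  0.64610483, -0.42786135,  1.10889731],
       [ 0.        ,  0.        ,  0.        ,  1.        ]])}
top {'fx': 492.5879611080629, 'fy': 492.5879611080629, 'cx': 309.40429673290004, 'cy': 241.1492561788035, 'dist': array([0.03686761, 0.        , 0.        , 0.        , 0.        ]), 'world_to_cam': array([[ 2.62876655e-02, -9.99654374e-01,  3.00861367e-04,
         4.24278344e-02],
       [-9.97299491e-01, -2.62463835e-02, -6.85919257e-02,
         5.50031680e-01],
       [ 6.85761151e-02,  1.50307271e-03, -9.97644755e-01,
         1.02645407e+00],
       [ 0.00000000e+00,  0.00000000e+00,  0.00000000e+00,
         1.00000000e+00]])}
```

View pics/scene0.png

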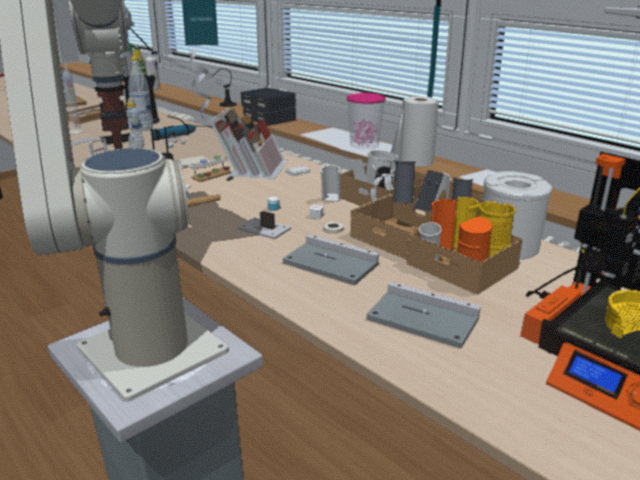

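View pics/top0.png

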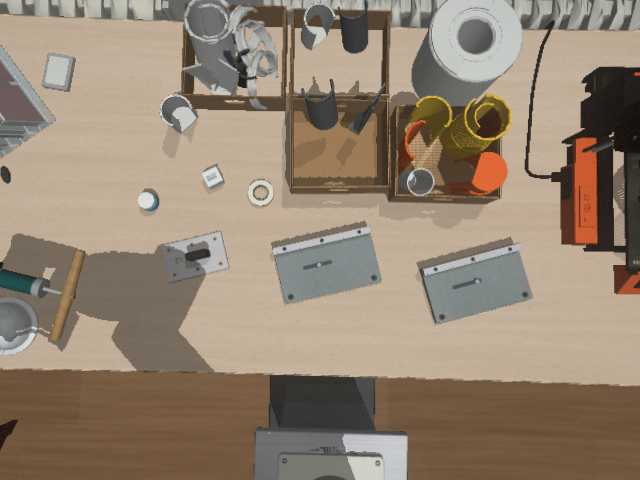

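Candidates: for the fixture, the grey beds at top (327,265) and (476,283). The left one is meant, since +y is image-left. For the template, there is one plate with a black grip at (196,256). Next I'll check close crops.

Run:
```python
import cv2,numpy as np
t=cv2.imread("pics/top0.png");s=cv2.imread("pics/scene0.png")
a=cv2.resize(t[220:310,150:240],(400,400),interpolation=cv2.INTER_CUBIC)
b=cv2.resize(t[215:315,265:390],(500,400),interpolation=cv2.INTER_CUBIC)
c=cv2.resize(s[200:290,230:385],(800,465),interpolation=cv2.INTER_CUBIC)
cv2.imwrite("pics/cr1.png",cv2.resize(np.hstack([a,b]),(800,356)));cv2.imwrite("pics/cr2.png",c)
```

```text
(no output)
```

View pics/cr1.png

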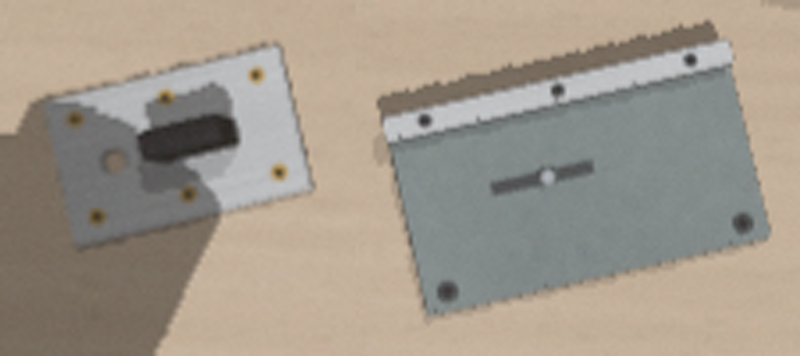

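View pics/cr2.png

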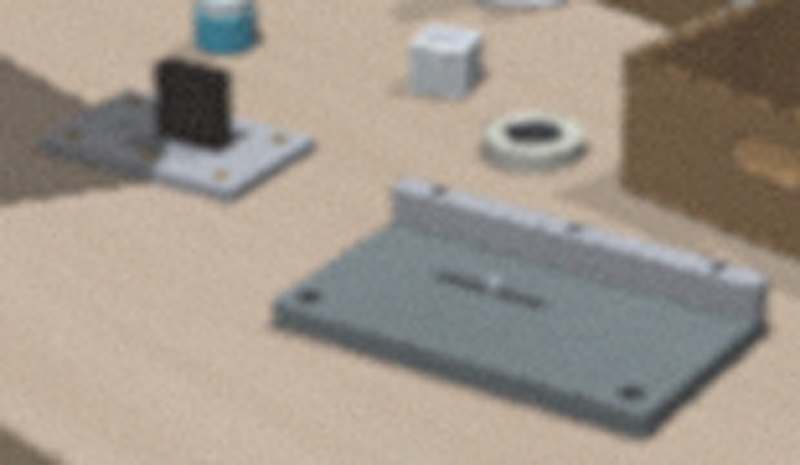

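The crops show the template with a hole at its left (+y) end (~top (182,261)) and the black grip. The left fixture has its fence on the far side, a slot, and the pin as a bright dot at about (319,265) in top. Now I'll measure them.

```bash
cat > h.py <<'E'
import numpy as np,cv2
from bench import calibration
C={n:calibration(n) for n in("scene","top")}
def pt(n,uv,z):
    c=C[n];K=np.array([[c['fx'],0,c['cx']],[0,c['fy'],c['cy']],[0,0,1]])
    p=cv2.undistortPoints(np.array([[uv]],float),K,np.array(c['dist']))[0,0]
    M=np.array(c['world_to_cam']);R=M[:3,:3];t=M[:3,3]
    o=-R.T@t;d=R.T@np.array([p[0],p[1],1]);return o+d*(z-o[2])/d[2]
def proj(n,P):
    c=C[n];K=np.array([[c['fx'],0,c['cx']],[0,c['fy'],c['cy']],[0,0,1]])
    M=np.array(c['world_to_cam']);rv=cv2.Rodrigues(M[:3,:3])[0]
    return cv2.projectPoints(np.array(P,float).reshape(-1,1,3),rv,M[:3,3],K,np.array(c['dist']))[0][:,0]
def dark(img,uv,r=5,sign=1):
    u,v=map(int,map(round,uv));g=cv2.cvtColor(img,cv2.COLOR_BGR2GRAY).astype(float)[v-r:v+r+1,u-r:u+r+1]
    w=np.clip(sign*(np.median(g)-g)-12,0,None);yy,xx=np.mgrid[v-r:v+r+1,u-r:u+r+1]
    return np.array([(w*xx).sum(),(w*yy).sum()])/w.sum()
E
python3 - <<'E'
from h import *
t=cv2.imread("pics/top0.png")
f=lambda x,y:(265+(x-355.6)/3.556-.4,215+y/3.556-.4)
print("fence bolts z35")
for p in[(425,121),(558,91),(690,60)]:
    uv=dark(t,f(*p),3);print(uv,pt("top",uv,.035))
print("bed bolts z16")
for p in[(448,291),(743,222)]:
    uv=dark(t,f(*p),5);print(uv,pt("top",uv,.016))
print("slot ends");
for p in[(491,188),(593,166)]: print(pt("top",f(*p),.016))
uv=dark(t,f(547,177),3,-1);print("pin",uv,pt("top",uv,.023),pt("top",f(547,177),.023))
# bed mask corners
hsv=cv2.cvtColor(t,cv2.COLOR_BGR2HSV);b,g,r=[t[...,i].astype(int) for i in range(3)]
m=((b-r>3)).astype(np.uint8);m[:, :262]=0;m[:,392:]=0;m[:215]=0;m[315:]=0
m=cv2.morphologyEx(m,cv2.MORPH_OPEN,np.ones((3,3)));m=cv2.morphologyEx(m,cv2.MORPH_CLOSE,np.ones((5,5)))
c=max(cv2.findContours(m,0,2)[0],key=cv2.contourArea);R=cv2.minAreaRect(c);print("rect",R)
P=[pt("top",q,.016) for q in cv2.boxPoints(R)]
for i in range(4):print(P[i],np.linalg.norm(P[i]-P[i-1]))
# template
g2=lambda x,y:(150+x/(400/90*.889)-.4,220+y/(400/90*.889)-.4)
print("bushes z8")
B=[]
for p in[(75,119),(165,97),(256,75),(97,216),(188,194),(279,173)]:
    u,v=map(round,g2(*p));rr=3
    s=t[v-rr:v+rr+1,u-rr:u+rr+1].astype(float);w=s[...,2]-s[...,0];w=np.clip(w-w.max()*.4,0,None);yy,xx=np.mgrid[v-rr:v+rr+1,u-rr:u+rr+1]
    uv=((w*xx).sum()/w.sum(),(w*yy).sum()/w.sum());q=pt("top",uv,.008);B.append(q);print(np.round(uv,1),q)
B=np.array(B);print("mean",B.mean(0), "yaw",[np.arctan2(-(d[0]),d[1]) for d in (B[0]-B[2],B[3]-B[5])],np.linalg.norm(B[0]-B[2]),np.linalg.norm(B[0]-B[3]))
print("hole",pt("top",g2(115,161),.008))
E
```

```text
fence bolts z35
[284.2296544  248.77814939] [0.53028306 0.10895162 0.035     ]
[321.39585605 239.97164667] [0.55074257 0.03186912 0.035     ]
[358.56871508 231.00223464] [ 0.57158862 -0.04538134  0.035     ]
bed bolts z16
[290.35211268 296.42667771] [0.43096319 0.09400536 0.016     ]
[373.45189003 277.25171821] [ 0.47595364 -0.08058727  0.016     ]
slot ends
[0.49264071 0.06966973 0.016     ]
[0.50734691 0.00918706 0.016     ]
pin [318.62300319 264.31309904] [0.50005483 0.03617108 0.023     ] [0.49991352 0.03658582 0.023     ]
rect ((327.35955810546875, 267.7247009277344), (48.79451370239258, 98.11370086669922), 77.00537872314453)
[0.51751623 0.13110382 0.016     ] 0.10303154760002046
[ 0.56985504 -0.0709452   0.016     ] 0.20871788236593497
[ 0.46958903 -0.09588634  0.016     ] 0.10332150570122782
[0.41789472 0.10481593 0.016     ] 0.20725275266147689
bushes z8
[168.6 249.7] [0.5233146  0.35704186 0.008     ]
[191.7 243.4] [0.53798417 0.3084751  0.008     ]
[214.5 238.5] [0.54982642 0.26021756 0.008     ]
[174.1 274.3] [0.4711363  0.34295668 0.008     ]
[197.3 268.6] [0.4844757  0.29429246 0.008     ]
[220.2 262.9] [0.49791252 0.24603165 0.008     ]
mean [0.51077495 0.30150255 0.008     ] yaw [np.float64(0.2672630393306842), np.float64(0.26953450774088406)] 0.10038835285792695 0.05404597127201666
hole [0.50111139 0.33446677 0.008     ]
```

```bash
cat >> h.py <<'E'
from scipy.spatial.transform import Rotation as Ro
F0=np.array([.5005,.019,0]);FY=.255
def yawframe(y):return Ro.from_euler('z',y).as_matrix()
def go(P,yaw):
    "rows' shift/turn from present measured pose to TCP P with tool y at world angle yaw"
    from bench import observe
    s=observe();R=Ro.from_quat(s['eef_rot']).as_matrix()
    d=R.T@(np.array(P)-s['ee_pos']);a=np.arctan2(R[1,1],R[0,1]);tw=(a-yaw+np.pi/2)%np.pi-np.pi/2
    print("pos",s['ee_pos'].round(4),"yaw",a.round(4),"tilt",R[2,:2].round(4),"shift",d.round(4),"turn",round(tw,4),"F",s['ft_force'].round(2),"w",(s['grip_width']*87.8).round(1) if 0 else round(s['grip_width']*88,1),"t",round(s['time_s'],2))
E
python3 - <<'E'
from h import *
t=cv2.imread("pics/top0.png")
m=(t.max(2)<60).astype(np.uint8);m[:, :160]=0;m[:,235:]=0;m[:230]=0;m[285:]=0
c=max(cv2.findContours(m,0,2)[0],key=cv2.contourArea);R=cv2.minAreaRect(c);print(R,pt("top",R[0],.045),pt("top",R[0],.031))
Y=.268;T=np.array([.5108,.3015,0]);g=T+yawframe(Y)@[0,-.012,0];print(g)
go(g+[0,0,.12],Y)
E
```

```text
((196.867919921875, 254.53773498535156), (8.378993034362793, 23.351295471191406), 74.05460357666016) [0.51317951 0.2879658  0.045     ] [0.51367712 0.29116936 0.031     ]
[0.51397764 0.28992837 0.        ]
pos [0.2379 0.5774 0.222 ] yaw 1.18 tilt [ 0.     -0.0014] shift [-0.3648 -0.1605  0.1022] turn 0.912 F [ 0.23  0.05 -0.67] w 87.9 t 0.1
```

```bash
python3 -m pendant '[[[0.06,-0.06,-0.026,0.01,0.15],[0.06,-0.12,-0.053,0.02,0.3],[0.06,-0.18,-0.08,0.04,0.45],[0.06,-0.24,-0.106,0.06,0.6],[0.06,-0.3,-0.132,0.08,0.75],[0.06,-0.34,-0.15,0.09,0.85],[0.06,-0.3648,-0.1605,0.1,0.912],[0.06,-0.3648,-0.1605,0.1,0.912],[0.06,-0.3648,-0.1605,0.1,0.912]]]'
python3 - <<'E'
from h import *
Y=.268;T=np.array([.5108,.3015,0]);g=T+yawframe(Y)@[0,-.012,0]
go(g+[0,0,.02],Y)
cv2.imwrite("pics/s1.png",__import__('bench').snapshot("scene")[180:300,200:360].repeat(4,0).repeat(4,1))
E
```

```text
time_s: 1.23
ee_pos: [0.5137, 0.2908, 0.1226]
eef_rot: [0.606, 0.795, -0.0, -0.0]
ft_force: [0.7, -0.4, 0.4]
grip_width: 0.68
pos [0.5137 0.2908 0.1226] yaw 0.2685 tilt [ 0.0001 -0.0006] shift [-9.000e-04  1.000e-04  1.026e-01] turn 0.0005 F [ 0.69 -0.37  0.44] w 59.9 t 1.23
```

View pics/s1.png

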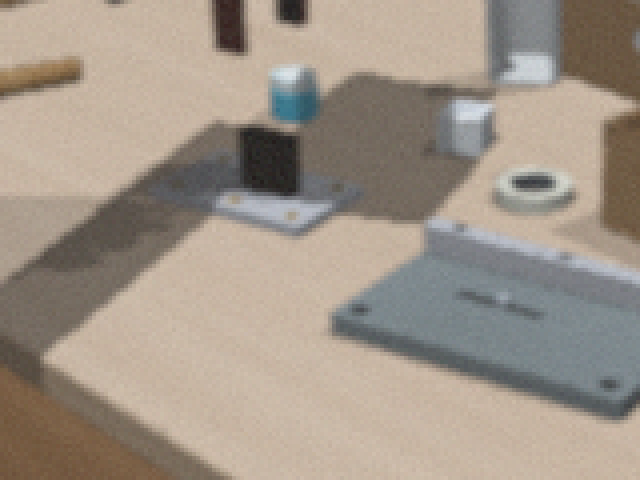

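The picture shows the gripper out of frame above the grip at crop (270,160), with the template undisturbed. Descend and grasp.

```bash
python3 -m pendant '[[[0.06,-0.001,0,0.03,0],[0.06,-0.001,0,0.06,0],[0.06,-0.001,0,0.085,0],[0.06,-0.001,0,0.1,0],[0.06,-0.001,0,0.1025,0],[0.0,-0.001,0,0.1025,0],[0.0,-0.001,0,0.1025,0],[0.0,-0.001,0,0.1025,0],[0.0,-0.001,0,0.1025,0],[0.0,-0.001,0,0.1025,0]]]' 40
python3 - <<'E'
from h import *
go([.5,.1,.1],.255)
E
```

```text
time_s: 2.52
ee_pos: [0.5142, 0.2894, 0.0203]
eef_rot: [0.606, 0.795, -0.0, -0.0]
ft_force: [-2.1, -1.6, 3.9]
grip_width: 0.181
pos [0.5142 0.2894 0.0203] yaw 0.268 tilt [-0.0001 -0.0006] shift [-0.1789 -0.0639 -0.0796] turn 0.013 F [-2.14 -1.6   3.9 ] w 15.9 t 2.52
```

```bash
python3 -m pendant '[[[0.0,0,0,-0.02,0],[0.0,0,0,-0.05,0],[0.0,0,0,-0.08,0],[0.0,0,0,-0.08,0]]]'
cat >> h.py <<'E'
def fx(hx,hy,z): return F0+yawframe(FY)@np.array([hx,hy-.0475,0])+[0,0,z]
E
python3 - <<'E'
from h import *
go(fx(.0,.042,.1),FY)
E
```

```text
time_s: 3.02
ee_pos: [0.5162, 0.2904, 0.103]
eef_rot: [0.606, 0.795, 0.002, 0.001]
ft_force: [0.5, -0.6, -4.6]
grip_width: 0.179
pos [0.5162 0.2904 0.103 ] yaw 0.2679 tilt [0.0012 0.0053] shift [-0.2631 -0.087   0.0023] turn 0.0129 F [ 0.54 -0.64 -4.61] w 15.8 t 3.02
```

```bash
python3 -m pendant '[[[0.0,-0.03,-0.01,0,0],[0.0,-0.075,-0.025,0,0.005],[0.0,-0.12,-0.04,0,0.013],[0.0,-0.165,-0.055,0,0.013],[0.0,-0.21,-0.07,0,0.013],[0.0,-0.245,-0.081,0,0.013],[0.0,-0.263,-0.087,0,0.013],[0.0,-0.263,-0.087,0,0.013],[0.0,-0.263,-0.087,0,0.013]]]'
python3 - <<'E'
from h import *
from bench import snapshot
go(fx(.0,.042,.05),FY)
a=snapshot("top");b=snapshot("scene")
cv2.imwrite("pics/t2.png",cv2.resize(a[190:330,230:430],(800,560),interpolation=2))
cv2.imwrite("pics/s2.png",cv2.resize(b[180:300,250:410],(800,600),interpolation=2))
E
```

```text
time_s: 4.15
ee_pos: [0.4999, 0.0133, 0.0997]
eef_rot: [0.612, 0.791, -0.0, -0.0]
ft_force: [-0.8, 0.6, -5.2]
grip_width: 0.181
pos [0.4999 0.0133 0.0997] yaw 0.2549 tilt [ 0.0004 -0.0008] shift [-0.0001  0.0021  0.0497] turn -0.0001 F [-0.85  0.61 -5.22] w 15.9 t 4.15
```

View pics/t2.png

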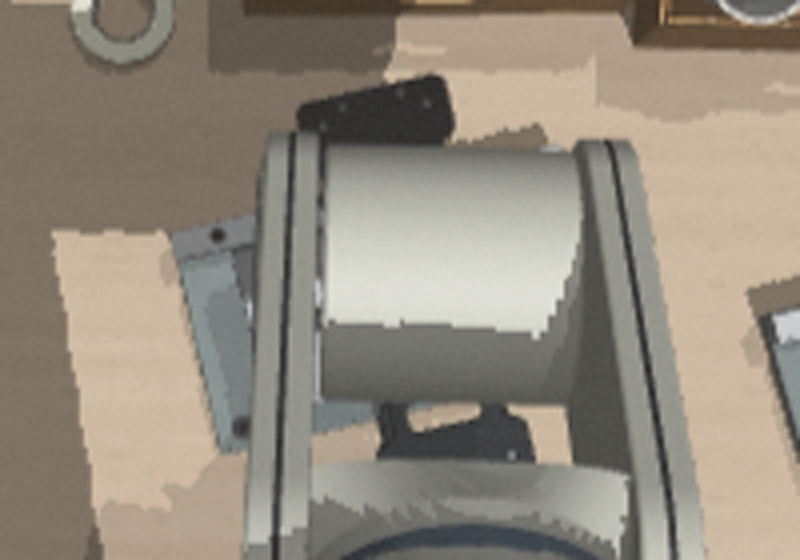

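View pics/s2.png

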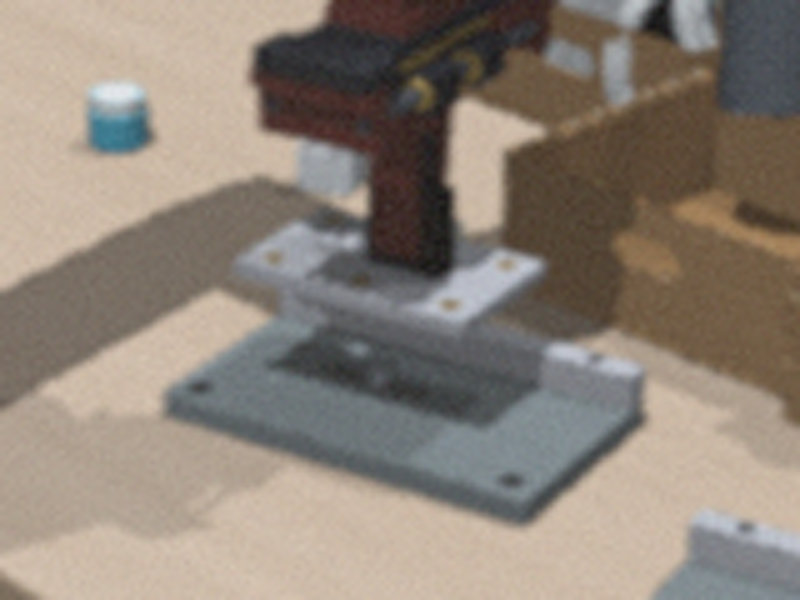

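The top view is blocked by the arm. The scene view shows the plate level above the bed, with bushes at about (305,232), (351,233) and (340,241) and a white pin-like dot at crop (375,375). I'll check the predicted bush positions against the picture.

Run:
```python
from h import *
R=yawframe(.255);c=np.array([.4999,.0133,.0874])+R@[0,.0125,0]
for b in[(-.027,-.05),(.027,-.05),(-.027,0),(-.027,.05)]:
    p=proj("scene",c+R@[*b,0])[0];print(b,p.round(1),((p-[250,180])*5).round(0))
print("real at plane z=.0874, in template frame:")
for q in[(450,304),(505,265),(362,280),(274,258)]:
    print((R.T@(pt("scene",(250+q[0]/5-.4,180+q[1]/5-.4),.0874)-c)).round(4))
print("pin from scene img0:",(yawframe(FY).T@(pt("scene",(230+492/5.16-.4,200+279/5.16-.4),.023)-F0)).round(4))
```

```text
(-0.027, -0.05) [339.7 240.6] [449. 303.]
(0.027, -0.05) [351.  232.5] [505. 263.]
(-0.027, 0) [321.9 235.8] [360. 279.]
(-0.027, 0.05) [304.8 231.2] [274. 256.]
real at plane z=.0874, in template frame:
[-0.0261 -0.0491  0.    ]
[ 0.026  -0.0494  0.    ]
[-0.0257  0.0006  0.    ]
[-0.0274  0.0508  0.    ]
pin from scene img0: [0.0015 0.0177 0.023 ]
```

```bash
python3 -m pendant '[[[0.0,0,0.002,0.015,0],[0.0,0,0.002,0.03,0],[0.0,0,0.002,0.043,0],[0.0,0,0.002,0.05,0],[0.0,0,0.002,0.052,0],[0.0,0,0.002,0.052,0],[0.0,0,0.002,0.052,0]]]'
python3 - <<'E'
from h import *
go(fx(.0,.042,.0433),FY)
E
```

```text
time_s: 5.12
ee_pos: [0.5025, 0.0134, 0.0486]
eef_rot: [0.611, 0.791, 0.0, 0.0]
ft_force: [0.7, 0.5, -4.3]
grip_width: 0.181
pos [0.5025 0.0134 0.0486] yaw 0.255 tilt [-0.0002  0.0008] shift [ 0.0005 -0.0005  0.0053] turn -0.0 F [ 0.74  0.46 -4.31] w 15.9 t 5.12
```

```bash
python3 -m pendant '[[[0.0,0,0,0.002,0],[0.0,0,0,0.004,0],[0.0,0,0,0.004,0],[0.0,0,0,0.004,0]]]' ; python3 -m pendant '[[[0.0,0,0,0.0005,0],[0.0,0,0,0.001,0],[0.0,0,0,0.001,0]]]' ;python3 -m pendant '[[[0.0,0,0,0.0005,0],[0.0,0,0,0.0005,0]]]'
```

```text
time_s: 5.62
ee_pos: [0.5021, 0.0134, 0.0442]
eef_rot: [0.611, 0.791, -0.0, 0.0]
ft_force: [0.3, -0.1, -3.7]
grip_width: 0.177
time_s: 6.0
ee_pos: [0.5022, 0.0134, 0.0433]
eef_rot: [0.611, 0.791, 0.0, 0.0]
ft_force: [-1.2, 0.1, -2.2]
grip_width: 0.177
time_s: 6.25
ee_pos: [0.5023, 0.0134, 0.0431]
eef_rot: [0.611, 0.791, 0.0, 0.0]
ft_force: [-1.8, -0.6, 4.6]
grip_width: 0.179
```

```bash
python3 -m pendant '[[[0.0,0,0.001,-0.0003,0],[0.0,0,0.002,-0.0003,0],[0.0,0,0.003,-0.0003,0],[0.0,0,0.003,-0.0003,0]]]' ; python3 -m pendant '[[[0.0,0,0.0005,0,0],[0.0,0,0.001,0,0],[0.0,0,0.001,0,0]]]'
```

```text
time_s: 6.75
ee_pos: [0.5034, 0.0139, 0.043]
eef_rot: [0.611, 0.791, -0.001, -0.001]
ft_force: [-7.2, -2.3, 9.5]
grip_width: 0.181
time_s: 7.12
ee_pos: [0.504, 0.0141, 0.043]
eef_rot: [0.611, 0.791, -0.001, -0.001]
ft_force: [-6.6, -2.6, 9.8]
grip_width: 0.181
```

```bash
python3 -m pendant '[[[0.0,0,0,-0.0005,0],[0.0,0,0,-0.0005,0],[0.0,0,0,-0.0005,0]]]'
python3 - <<'E'
from h import *
from bench import observe
s=observe();print((yawframe(FY).T@(s['ee_pos']-F0)).round(4),(yawframe(FY).T@s['ft_force']).round(2),s['moment'].round(2))
E
```

```text
time_s: 7.5
ee_pos: [0.5055, 0.0144, 0.0432]
eef_rot: [0.612, 0.791, -0.0, -0.0]
ft_force: [-3.5, -0.9, 1.2]
grip_width: 0.182
[ 0.0037 -0.0057  0.0432] [-3.58  0.04  1.16] [-0.16  0.75 -0.2 ]
```

```bash
python3 -m pendant '[[[0.0,0,0.0005,-0.0003,0],[0.0,0,0.001,-0.0003,0],[0.0,0,0.001,-0.0003,0],[0.0,0,0.001,-0.0003,0]]]'
cat > st.py <<'E'
from h import *
from bench import observe
s=observe();R=Ro.from_quat(s['eef_rot']).as_matrix()
print("TCP fix",(yawframe(FY).T@(s['ee_pos']-F0)).round(4),"F fix",(yawframe(FY).T@s['ft_force']).round(2),"M",(yawframe(FY).T@s['moment']).round(2),"yaw",np.arctan2(R[1,1],R[0,1]).round(4),"tilt",R[2,:2].round(4))
E
python3 st.py
```

```text
time_s: 8.0
ee_pos: [0.5056, 0.0145, 0.0433]
eef_rot: [0.612, 0.791, -0.001, -0.001]
ft_force: [-5.6, -2.0, -0.7]
grip_width: 0.182
TCP fix [ 0.0038 -0.0056  0.0433] F fix [-5.87 -0.49 -0.74] M [-0.25  1.27 -0.17] yaw 0.2548 tilt [ 0.0006 -0.0028]
```

```bash
python3 -m pendant '[[[0.0,-0.001,-0.0003,0,0],[0.0,-0.003,-0.0003,0,0],[0.0,-0.005,-0.0003,0,0],[0.0,-0.007,-0.0003,0,0],[0.0,-0.008,-0.0003,0,0],[0.0,-0.008,-0.0003,0,0]]]'; python3 st.py;  python3 -m pendant '[[[0.0,-0.002,0,0,0],[0.0,-0.004,0,0,0],[0.0,-0.006,0,0,0],[0.0,-0.008,0,0,0],[0.0,-0.008,0,0,0]]]'; python3 st.py
```

```text
time_s: 8.75
ee_pos: [0.5074, 0.0072, 0.0432]
eef_rot: [0.612, 0.791, -0.001, -0.001]
ft_force: [-5.1, 2.3, -2.3]
grip_width: 0.181
TCP fix [ 0.0037 -0.0132  0.0432] F fix [-4.36  3.51 -2.3 ] M [ 0.59  1.   -0.08] yaw 0.2547 tilt [ 0.0012 -0.0026]
time_s: 9.38
ee_pos: [0.5094, -0.0006, 0.0432]
eef_rot: [0.612, 0.791, -0.001, -0.001]
ft_force: [-5.1, 0.7, -2.2]
grip_width: 0.185
TCP fix [ 0.0037 -0.0213  0.0432] F fix [-4.76  1.93 -2.19] M [ 0.51  0.99 -0.15] yaw 0.2548 tilt [ 0.0011 -0.0026]
```

```bash
python3 -m pendant '[[[0.0,-0.001,0,0.0003,0],[0.0,-0.0025,0,0.0003,0],[0.0,-0.004,0,0.0003,0],[0.0,-0.005,0,0.0003,0],[0.0,-0.005,0,0.0003,0]]]'; python3 st.py;  for i in 1 2; do python3 -m pendant '[[[0.0,-0.0005,0,0,0],[0.0,-0.001,0,0,0],[0.0,-0.001,0,0,0]]]'; python3 st.py;done
```

```text
time_s: 10.0
ee_pos: [0.5106, -0.0053, 0.043]
eef_rot: [0.612, 0.791, -0.001, -0.001]
ft_force: [-6.2, 2.1, -0.4]
grip_width: 0.183
TCP fix [ 0.0037 -0.026   0.043 ] F fix [-5.49  3.6  -0.41] M [ 0.71  1.05 -0.09] yaw 0.2547 tilt [ 0.0014 -0.0027]
time_s: 10.38
ee_pos: [0.5109, -0.0063, 0.0429]
eef_rot: [0.612, 0.791, -0.001, -0.001]
ft_force: [-6.3, 3.0, -2.9]
grip_width: 0.181
TCP fix [ 0.0037 -0.0271  0.0429] F fix [-5.39  4.47 -2.9 ] M [ 0.56  0.95 -0.09] yaw 0.2548 tilt [ 0.0013 -0.0027]
time_s: 10.75
ee_pos: [0.5111, -0.0074, 0.0428]
eef_rot: [0.612, 0.791, -0.001, -0.001]
ft_force: [-4.7, 0.6, -3.1]
grip_width: 0.181
TCP fix [ 0.0036 -0.0282  0.0428] F fix [-4.38  1.77 -3.08] M [ 0.35  0.97 -0.12] yaw 0.2548 tilt [ 0.0011 -0.0026]
```

```bash
python3 -m pendant '[[[0.0,-0.0005,0,0.0003,0],[0.0,-0.001,0,0.0003,0],[0.0,-0.001,0,0.0003,0]]]'; python3 st.py;  python3 -m pendant '[[[0.0,-0.0005,0,0,0],[0.0,-0.001,0,0,0],[0.0,-0.001,0,0,0]]]'; python3 st.py
```

```text
time_s: 11.12
ee_pos: [0.5114, -0.0084, 0.0425]
eef_rot: [0.612, 0.791, -0.001, -0.001]
ft_force: [-4.1, 1.5, -3.9]
grip_width: 0.18
TCP fix [ 0.0036 -0.0292  0.0425] F fix [-3.58  2.45 -3.9 ] M [ 0.39  0.93 -0.07] yaw 0.2549 tilt [ 0.0011 -0.0027]
time_s: 11.5
ee_pos: [0.5116, -0.0093, 0.0424]
eef_rot: [0.612, 0.791, -0.001, -0.001]
ft_force: [-4.5, 1.1, -4.9]
grip_width: 0.183
TCP fix [ 0.0036 -0.0302  0.0424] F fix [-4.13  2.18 -4.92] M [ 0.39  0.99 -0.13] yaw 0.2549 tilt [ 0.0011 -0.0027]
```

```bash
python3 -m pendant '[[[0.0,0,0,0.0005,0],[0.0,0,0,0.001,0],[0.0,0,0,0.001,0]]]'; python3 st.py
```

```text
time_s: 11.88
ee_pos: [0.5117, -0.0096, 0.0416]
eef_rot: [0.612, 0.791, -0.001, -0.001]
ft_force: [-4.9, -0.8, -2.5]
grip_width: 0.179
TCP fix [ 0.0037 -0.0305  0.0416] F fix [-4.96  0.51 -2.46] M [ 0.06  1.07 -0.21] yaw 0.2548 tilt [ 0.0008 -0.0025]
```

```bash
python3 -m pendant '[[[0.0,-0.0003,0,0.0005,0],[0.0,-0.0005,0,0.001,0],[0.0,-0.0005,0,0.001,0]]]'; python3 st.py;python3 -m pendant '[[[0.0,0,0,0.0005,0],[0.0,0,0,0.001,0],[0.0,0,0,0.001,0]]]'; python3 st.py
```

```text
time_s: 12.25
ee_pos: [0.5119, -0.01, 0.0406]
eef_rot: [0.612, 0.791, -0.001, -0.001]
ft_force: [-5.6, -1.6, -3.1]
grip_width: 0.178
TCP fix [ 0.0037 -0.0309  0.0406] F fix [-5.83 -0.12 -3.08] M [ 0.09  1.06 -0.26] yaw 0.2549 tilt [ 0.0008 -0.0025]
time_s: 12.62
ee_pos: [0.5119, -0.0101, 0.0396]
eef_rot: [0.611, 0.791, -0.001, -0.001]
ft_force: [-4.4, -0.8, -1.2]
grip_width: 0.18
TCP fix [ 0.0037 -0.031   0.0396] F fix [-4.5   0.38 -1.2 ] M [-0.09  1.05 -0.27] yaw 0.2549 tilt [ 0.0007 -0.0024]
```

```bash
python3 -m pendant '[[[0.0,0,-0.0006,0.0005,0],[0.0,0,-0.0006,0.001,0],[0.0,0,-0.0006,0.0015,0],[0.0,0,-0.0006,0.002,0],[0.0,0,-0.0006,0.002,0]]]'; python3 st.py;python3 -m pendant '[[[0.0,0,0,0.0005,0],[0.0,0,0,0.001,0],[0.0,0,0,0.001,0]]]'; python3 st.py
```

```text
time_s: 13.25
ee_pos: [0.512, -0.0103, 0.0379]
eef_rot: [0.611, 0.791, -0.0, -0.0]
ft_force: [-4.6, -2.2, -3.5]
grip_width: 0.181
TCP fix [ 0.0037 -0.0312  0.0379] F fix [-4.96 -0.95 -3.48] M [-0.11  1.03 -0.24] yaw 0.2549 tilt [ 0.0003 -0.0012]
time_s: 13.62
ee_pos: [0.5119, -0.0103, 0.0369]
eef_rot: [0.611, 0.791, -0.0, -0.0]
ft_force: [-5.5, -1.0, -1.4]
grip_width: 0.18
TCP fix [ 0.0037 -0.0312  0.0369] F fix [-5.57  0.42 -1.43] M [-0.16  1.06 -0.24] yaw 0.2549 tilt [ 0.0003 -0.0013]
```

```bash
python3 -m pendant '[[[0.0,0,0,0.0005,0],[0.0,0,0,0.0005,0]]]'; python3 st.py;python3 -m pendant '[[[0.0,0,0,0.0004,0],[0.0,0,0,0.0004,0]]]'; python3 st.py
```

```text
time_s: 13.88
ee_pos: [0.5119, -0.0103, 0.0364]
eef_rot: [0.611, 0.791, -0.0, -0.001]
ft_force: [-5.1, -1.8, -1.6]
grip_width: 0.179
TCP fix [ 0.0036 -0.0312  0.0364] F fix [-5.34 -0.42 -1.64] M [-0.18  1.01 -0.26] yaw 0.2549 tilt [ 0.0003 -0.0014]
time_s: 14.12
ee_pos: [0.5119, -0.0103, 0.0363]
eef_rot: [0.612, 0.791, -0.0, -0.0]
ft_force: [-6.1, -2.0, 2.6]
grip_width: 0.182
TCP fix [ 0.0036 -0.0313  0.0363] F fix [-6.45 -0.42  2.58] M [-0.05  1.14 -0.2 ] yaw 0.2549 tilt [ 0.0003 -0.0012]
```

The plate dropped 7 mm and now has support, so it is on the bed. I'll relieve the side load, open a little and retreat straight up.

```bash
python3 -m pendant '[[[0.0,0,-0.0008,0,0],[0.0,0,-0.0008,0,0],[0.032,0,-0.0008,0,0],[0.032,0,-0.0008,0,0],[0.032,0,-0.0008,0,0],[0.032,0,-0.0008,0,0]]]'; python3 st.py
```

```text
time_s: 14.88
ee_pos: [0.5122, -0.0104, 0.0364]
eef_rot: [0.611, 0.791, 0.0, 0.0]
ft_force: [0.5, 0.2, 0.1]
grip_width: 0.362
TCP fix [ 0.0039 -0.0314  0.0364] F fix [0.5  0.08 0.15] M [-0.03  0.09 -0.03] yaw 0.255 tilt [-0.0002  0.0007]
```

```bash
python3 -m pendant '[[[0.032,0,0,-0.01,0],[0.032,0,0,-0.03,0],[0.032,0,0,-0.06,0],[0.032,0,0,-0.1,0],[0.032,0,0,-0.14,0],[0.032,0.06,0,-0.15,0],[0.032,0.12,0,-0.15,0],[0.032,0.18,0,-0.15,0],[0.032,0.24,0,-0.15,0],[0.032,0.28,0,-0.15,0]]]'; python3 -m pendant '[[[0.032,0.03,0,0,0],[0.032,0.03,0,0,0],[0.032,0.03,0,0,0]]]'
python3 - <<'E'
from h import *
from bench import snapshot
a=snapshot("top");b=snapshot("scene");cv2.imwrite("pics/t3f.png",a);cv2.imwrite("pics/s3f.png",b)
cv2.imwrite("pics/t3.png",cv2.resize(a[150:330,110:410],(800,480),interpolation=2))
cv2.imwrite("pics/s3.png",cv2.resize(b[190:300,250:410],(800,550),interpolation=2))
E
```

```text
time_s: 16.12
ee_pos: [0.4403, 0.2628, 0.1871]
eef_rot: [0.611, 0.792, 0.001, 0.0]
ft_force: [-0.7, 0.5, -0.0]
grip_width: 0.359
time_s: 16.5
ee_pos: [0.4335, 0.2889, 0.1865]
eef_rot: [0.611, 0.791, -0.0, 0.0]
ft_force: [-0.1, 0.1, -0.3]
grip_width: 0.367
```

View pics/t3.png

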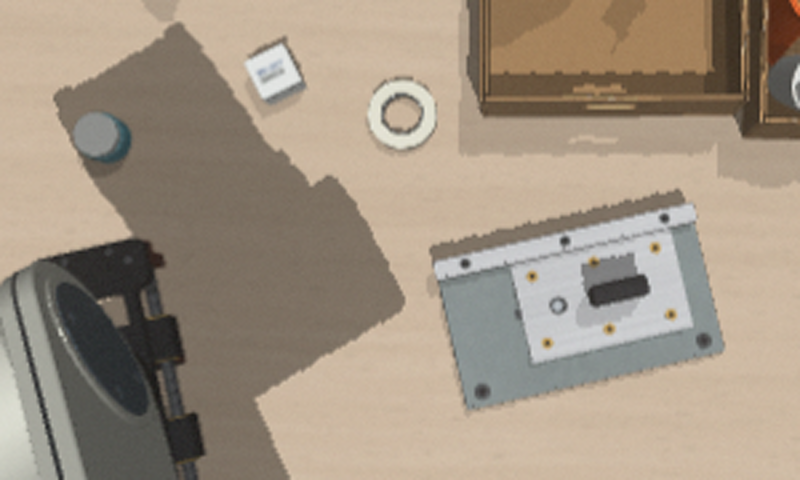

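View pics/s3.png

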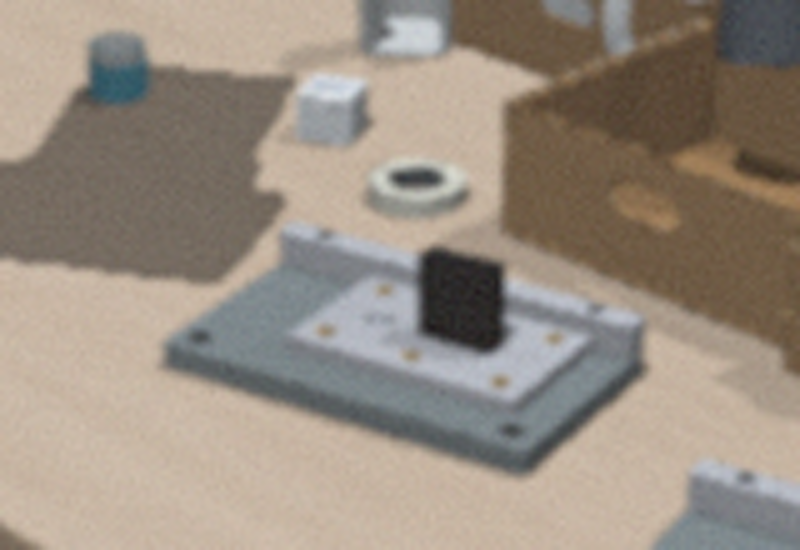

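The plate lies flat along the fence with the pin showing inside the hole (top crop (558,306)), and the bystanders are in place. One quick numeric check, then I'll hand in.

Run:
```python
from h import *
B=np.array([pt("top",(110+x*.375-.3,150+y*.375-.3),.024) for x,y in[(532,276),(655,247),(547,343),(671,314),(558,306)]])
print("yaw",[np.arctan2(-(d[0]),d[1]).round(3) for d in(B[0]-B[1],B[2]-B[3])],"hole fix",(yawframe(FY).T@(B[4]-F0)).round(4),"hole from bushes",(yawframe(FY).T@(B[:4].mean(0)-F0)+[0,.035,0]).round(4))
from bench import order
print(order.close_job())
```

```text
yaw [np.float64(0.258), np.float64(0.256)] hole fix [0.0034 0.0161 0.024 ] hole from bushes [0.0042 0.0159 0.024 ]
the job is handed in; nothing more can be done
None
```

I gripped the template by its black bar and laid it on the left-hand fixture, riding on the pin with its long edge against the fence. I then slid it about 25 mm along the fence until the hole came over the pin. It went down 7 mm onto the bed; I let go and moved the arm clear before handing in at about 16.6 s.

**Last checks:**
- **Position:** the pin shows inside the hole. The hole is at about x = 3.4–4.2 mm, y = 16 mm in the fixture frame, which is good to about 1–2 mm. Nominal x is 5 mm and the allowed range is 2–8 mm.
- **Angle:** the template's yaw was 0.256–0.258 rad against the fixture's 0.255 rad.
- **Forces:** no wrist force component read above about 10 N, and it was about 0 N after release. The wrist was read only at the end of each call, so short peaks between readings would not show.
- **Bystanders:** the tape, jar and carton look unmoved in the pictures; I did not measure their positions.

**What disagreed:** my first push toward the fence stalled on pin friction, with about 7 N sideways and 14 N on the pin. I lifted slightly to ease it. The two camera views also differed by about 2 mm on the pin's x. None of the checks failed.

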